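# Rock the jammed red locking key out of its holder

## Robot

A 7-joint arm with a two-finger parallel gripper is mounted at the origin on a cart in front of the work surface, level with it; the furniture and walls round the work are solid. World frame = base frame: x ahead of the robot, y to its left, z up, the work surface at z = 0. Lengths are in m, angles in rad, forces in N, time in s.
With the tool pointing down it reaches from about 0.4 to 0.85 m from the base axis. Payload 4.5 kg.
Tool frame: the origin (TCP) lies on the centre line of the jaws, within the pads' length; the fingertips stand 25 mm ahead of it and the grasp point (between the pads) lies 6 mm ahead of it; z points along the fingers, y is the direction in which the jaws open and shut (so a half turn about z gives the same grasp; the last joint's range is limited). The gripper opens to 88 mm and grips with 3 to 60 N. Pads are 18 mm wide; open, the fingers measure 123 mm over their backs; the gripper's body (75 mm by 187 mm) begins 45 mm behind the grasp point.
Start: joints at [-1.27, 0.689, -0.195, 1.565, 0.157, 0.902, -0.215], TCP at [0.165, 0.603, 0.264] pointing down, gripper open.
Joint ranges: [-3.01, 3.01], [-0.46, 2.08], [-1.47, 1.51], [0.13, 2.56], [-1, 4.14], [0.04, 2.09], [-2.66, 2.66]. Speed limits (rad/s): [2.57, 2.57, 3.14, 3.14, 3.14, 3.14, 3.14].

## Interface

Orientations are given as a unit quaternion [x, y, z, w].
In Python, from cell import bot gives the robot as it stands. The module is installed in compiled form; this text tells all that it offers.
- The arm moves only by the shell command python3 -m creep 'ROWS' [OPENING] [FORCE]. ROWS is JSON, a list of rows, each a list of 6 numbers: the shift along the tool's x, y, z in cm, then the turn, a rotation vector about the tool's x, y, z in rad. A call has 1 to 20 rows; each row is the pose to reach, as a shift and turn from the pose commanded when the call began, along the tool's axes at that moment; what a row does not reach only later rows make up. A row lasts 1/10 s, in which the tool goes at most 50 mm and 8.59 degrees, less where a joint would pass 70% of its speed; a pose out of reach is approached as far as the arm can. A call with a gripper value outside its range is refused whole. OPENING is the opening, from 0 (shut) to 1 (fully open), set as the call begins (- or left out, the last holds). The fingers move at their own pace and stop on an object; FORCE is the grip in N (left out, the last holds). Time passes only in rows, so rows that repeat a pose let the fingers close. It gives the time, the measured TCP pose, the force and the opening at its end, in the units of the state.
- bot.observe(): the state, without advancing time (a new reading comes with each control period).
- bot.read_camera(name): name is "scene" or "top" or "wrist"; returns the picture (400x640x3 uint8, red, green, blue); there is no depth.
- bot.camera_model(name): a dict with "mtx" (3x3 intrinsics, pixels), "dist_coeffs" ([k1, k2, p1, p2, k3] as OpenCV has them; the pictures are not rectified), "origin" and "rotation" of the camera in the world; the wrist camera has in their place "T_tool_cam" (4x4, takes a point from camera to tool coordinates, whose origin is the TCP and whose axes are the flange's). Camera axes: x right, y up, looking along -z (the intrinsics and any distortion apply to the point x, -y, -z); pixel columns grow to the right and rows downward; lengths in m; the calibration is good to about 2 mm. A picture is of the moment at which its call begins: read the wrist's pose just before it. camera_model takes no time and is no camera call.
- bot.close_job(): hands the job in, once; it reports no verdict.
Trained networks look in the newest picture that a camera, given by its name, has taken for a name from the list of things; names that differ only in an ending like _2 or _b are one class to them, and where a whole thing is asked for, a point or a joint stands for the part that bears it (a point fixed in the world has none). Each returns a list of dicts, best first, with "confidence" (0 to 1); they miss things now and then, are a little off and sometimes report something else, mostly with a low value. They report only what shows in the picture. A call takes as long as a camera call. They do not tell look-alikes from the thing itself.
- bot.trace(camera, label): "region" (400x640 bool, what is visible of it) and "bbox" ([left, top, width, height] in pixels, round what is visible of it).
The state is a dict: "time_s": time; "joint_pos": joint angles; "qd": joint speeds; "effort": joint torques, N m; "tcp_pos": TCP position; "ee_rot": TCP orientation; "force": force on the tool from outside, world axes, zero at the start; "ft_torque": the same for the moment, N m; "opening": opening from 0.0 (shut) to 1.0 (fully open).
Only numpy, scipy, OpenCV 4.12 (cv2) and the standard library are available. Lean on these libraries where they do the work, as an engineer would, in place of code of your own. Each camera call takes 0.05 s, during which the arm holds its last target.

## Task

The locking key with the red knob is jammed between the two stiff brass jaws of its holder and will not pull straight out. Rock it from side to side, along the line of the jaws, until it has pushed both jaws back, then draw it out and put it in the red parts tray. Leave the blue key where it is.

Things in the scene. Friction and masses are not known exactly. Their poses are not given: they have to be found in the camera images.
- red_knob (a point): Centre of the jammed key's red knob, a disc on edge: 32 mm across, 24 mm thick along its y; grip the flat faces from above, fingers closing along y. x: level, along the jaws (rocking line); z up the shank. Shank 12 mm (x) by 14 mm down to a round toe, bottom 101 mm below the centre; pivots 95 mm below it. Collar 20 mm (x), top 61 mm below it, caught 3 mm under the jaws. 0.15 kg.
- blue_knob (a point): Centre of the blue knob of an identical key in an identical holder, to be left alone. The red and the blue key may stand in either place, left or right. Both knob centres are about 105 mm above the bench; the holders, fixed, are 110 mm (x) by 56 mm (y) and 62 mm high, so a key must rise 70 mm or more to clear its own.
- parts_tray: Open red parts tray, fixed: 352 mm along its y axis, 212 mm along its x axis, 55 mm high; origin at the centre of its underside, floor 3 mm thick, inside at the floor 334 mm (y) by 194 mm (x). The key may lie, lean or stand in it.
- red_jaw_far (a joint): Brass jaw on the +x side of the red key, 47 to 61 mm above the bench, 1 mm off the shank. 0 to 0.001 at the start, 0.009 m fully back; stays where pushed, no spring. Moving the knob 15 mm along +x, level and not lifting (the key leans 9 degrees, turning in the fingers; about 3 N), pushes it back about 7 mm. The collar clears it from 0.003, easily from 0.005, with the key upright again.
- red_jaw_near (a joint): The same for the jaw on the -x side of the red key: moving the knob 15 mm along -x pushes it back about 7 mm. Both must be back before the key is lifted.
Not all that is in view belongs to the job. Leave any black or pink look-alike of the part that bears red_knob alone.

How it is judged:
On the way:
1. both jaws pushed back by rocking, the red key still in its holder (value of joint each of red_jaw_far, red_jaw_near above 0.003 m and distance of red_knob from where it was at the start of the episode below 0.03 m and height (world z) of red_knob below 0.115 m), for 0.05 s.
At the end, for the whole second after the job is handed in: The red key rests in the red tray, lying, leaning or standing: its knob's centre is within the tray's outline and lower than 130 mm, the key bears on the tray and is at rest; the blue key's knob is within 15 mm of where it was (x of red_knob in the frame of parts_tray between -0.1 and 0.1 m and y of red_knob in the frame of parts_tray between -0.17 and 0.17 m and height (world z) of red_knob below 0.13 m and contact force between red_key and parts_tray above 0.3 N and linear speed of red_key below 0.03 m/s and distance of blue_knob from where it was at the start of the episode below 0.015 m); the robot touches nothing.
It fails at once if the blue key is disturbed (its knob moved more than 15 mm) (distance of blue_knob from where it was at the start of the episode above 0.015 m).
It also fails if it takes over 51 s, if anything falls off the work surface, if the arm or the gripper's body presses on something with over 40 N, if the wrist force passes 120 N, or if a joint passes its speed limit or range.

## Working session

There is one attempt and no reset: what is moved stays moved. The work goes in short steps, Python scripts to look and compute and a shell command to move; the robot and the scene stay as the last step left them, time stands still between calls to the robot, and variables do not carry over. Pictures are saved under pics/ and viewed, and the job is handed in when it is done.

```bash
mkdir -p pics; python3 - <<'E'
from cell import bot
import cv2
s=bot.observe(); print({k:(v if not hasattr(v,'round') else v) for k,v in s.items()})
for n in ("scene","top"):
    im=bot.read_camera(n); cv2.imwrite(f"pics/{n}0.png",im[:,:,::-1])
    print(n,bot.camera_model(n))
    for l in ("red_knob","blue_knob","parts_tray"):
        for d in bot.trace(n,l): print(l,d["bbox"],d["confidence"])
print(bot.camera_model("wrist"))
E
```

```text
{'time_s': 0.0, 'joint_pos': array([-1.2701892 ,  0.68997669, -0.19451289,  1.56635098,  0.15726441,
        0.90249628, -0.21513269]), 'qd': array([-0.00082892, -0.00096664,  0.00093353, -0.00194367, -0.00066849,
        0.00051394, -0.00045765]), 'effort': array([ 4.48034225e-04, -5.27566302e+01, -1.26707789e+00, -1.53426486e+01,
       -5.26687992e-02,  6.73196657e-03,  1.79823228e-04]), 'tcp_pos': array([0.16466447, 0.60230391, 0.26291265]), 'ee_rot': array([ 1.32993480e-01,  9.91116484e-01, -9.19306103e-04, -6.89170613e-05]), 'force': array([ 0.65039101, -0.37282567,  0.66499024]), 'ft_torque': array([ 0.0080186 , -0.04398033, -0.00822953]), 'opening': 1.0011518496401315}
scene {'mtx': array([[470.31903113,   0.        , 317.99990428],
       [  0.        , 470.31903113, 197.17986697],
       [  0.        ,   0.        ,   1.        ]]), 'dist_coeffs': array([0.02041954, 0.        , 0.        , 0.        , 0.        ]), 'origin': array([ 0.03228816, -0.55479269,  0.83460662]), 'rotation': array([ 0.37327646, -0.14131767, -0.3133799 ,  0.86167688])}
red_knob [247.1, 126.7, 17.9, 
[... 832 characters left out ...]
] 0.44
blue_knob [312.5, 197.7, 11.4, 10.6] 0.66
parts_tray [383.7, 142.2, 139.3, 89.4] 0.65
{'mtx': array([[290.91155688,   0.        , 319.08593767],
       [  0.        , 290.91155688, 196.36616983],
       [  0.        ,   0.        ,   1.        ]]), 'dist_coeffs': array([-0.02195775,  0.        ,  0.        ,  0.        ,  0.        ]), 'T_tool_cam': array([[ 2.57455946e-04,  9.53725709e-01,  3.00677911e-01,
         7.58418291e-02],
       [ 9.99999775e-01, -5.91632042e-05, -6.68590583e-04,
         1.14765793e-03],
       [-6.19862959e-04,  3.00678015e-01, -9.53725509e-01,
        -1.20539734e-01],
       [ 0.00000000e+00,  0.00000000e+00,  0.00000000e+00,
         1.00000000e+00]])}
```

View pics/scene0.png

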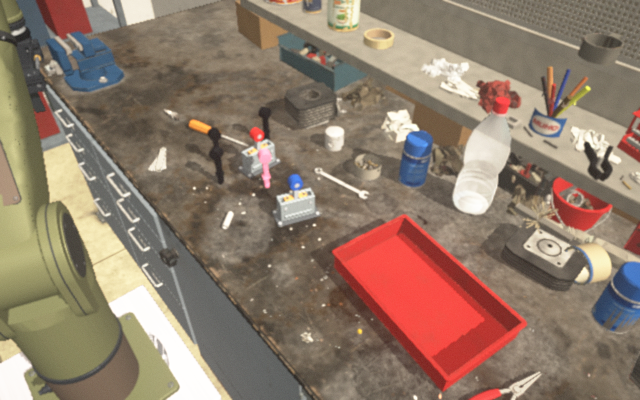

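View pics/top0.png

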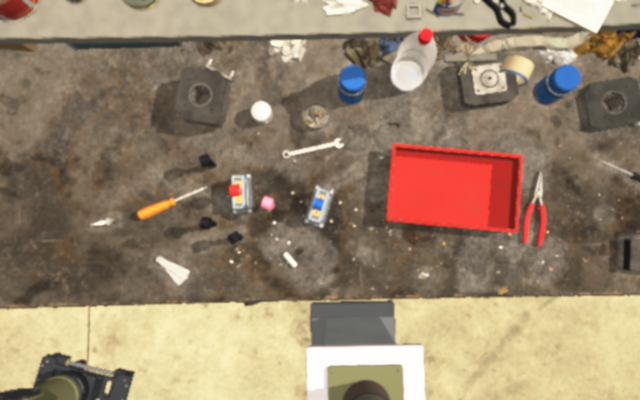

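```bash
python3 - <<'E'
import cv2
a=cv2.imread("pics/top0.png")[130:270,180:370]; cv2.imwrite("pics/top0c.png",cv2.resize(a,None,fx=4,fy=4,interpolation=cv2.INTER_CUBIC))
a=cv2.imread("pics/scene0.png")[90:230,190:350]; cv2.imwrite("pics/scene0c.png",cv2.resize(a,None,fx=4,fy=4,interpolation=cv2.INTER_CUBIC))
E
```

```text
(no output)
```

View pics/top0c.png

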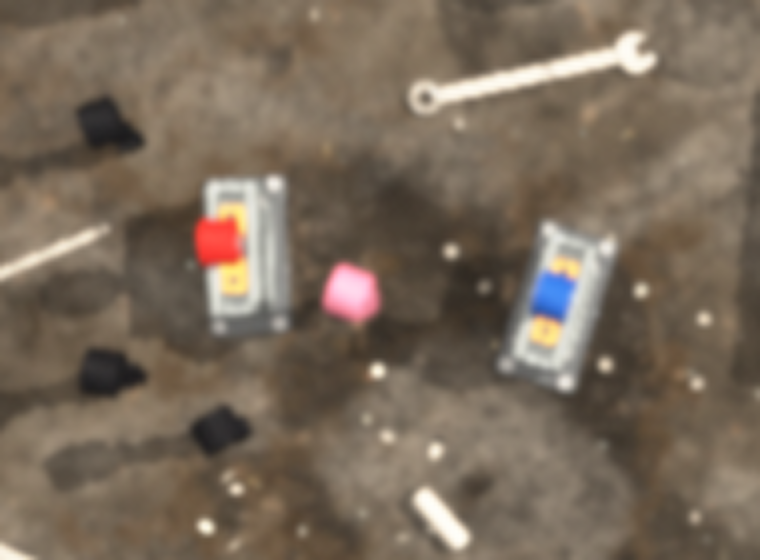

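View pics/scene0c.png

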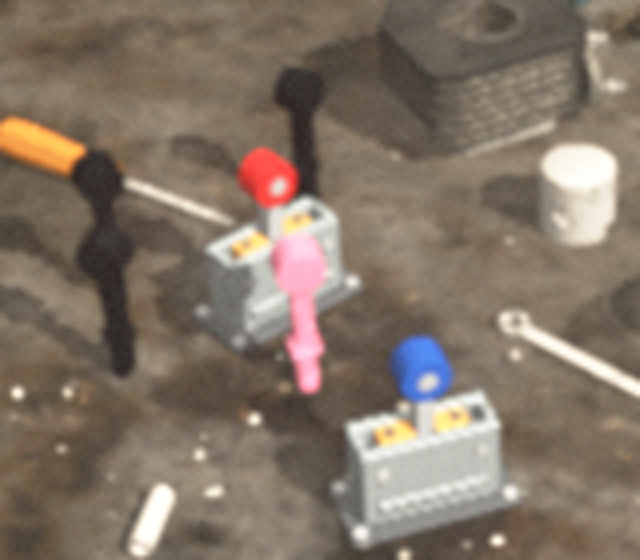

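```bash
cat > h.py <<'E'
import numpy as np, cv2
from cell import bot
from scipy.spatial.transform import Rotation as R
def pose(n):
    m=bot.camera_model(n)
    if "origin" in m: return m,np.array(m["origin"]),R.from_quat(m["rotation"]).as_matrix()
    s=bot.observe(); Rt=R.from_quat(s["ee_rot"]).as_matrix(); T=m["T_tool_cam"]
    return m,s["tcp_pos"]+Rt@T[:3,3],Rt@T[:3,:3]
def ray(P,u,v):
    m,o,r=P
    q=cv2.undistortPoints(np.array([[[u,v]]],float),m["mtx"],m["dist_coeffs"])[0,0]
    d=r@np.array([q[0],-q[1],-1.]); return o,d/np.linalg.norm(d)
def atz(P,u,v,z):
    o,d=ray(P,u,v); return o+d*(z-o[2])/d[2]
def tri(rs):
    A=0;b=0
    for o,d in rs:
        M=np.eye(3)-np.outer(d,d);A=A+M;b=b+M@o
    x=np.linalg.solve(A,b); return x,[np.linalg.norm((np.eye(3)-np.outer(d,d))@(x-o)) for o,d in rs]
def proj(P,X):
    m,o,r=P; c=r.T@(np.asarray(X,float)-o); q=np.array([[c[0],-c[1],-c[2]]])
    return cv2.projectPoints(q,np.zeros(3),np.zeros(3),m["mtx"],m["dist_coeffs"])[0][0,0]
E
python3 - <<'E'
from h import *
np.set_printoptions(precision=4,suppress=True)
Ps={n:pose(n) for n in("top","scene")}
def cen(f,col,roi):
    im=cv2.imread(f).astype(int);x0,y0,x1,y1=roi;b,g,r=[im[y0:y1,x0:x1,i] for i in range(3)]
    m={'r':(r>150)&(g<90)&(b<90),'b':(b>110)&(r<90)&(b-r>60),'p':(r>180)&(b>120)&(g<170)&(r-g>50),'k':(r<40)&(g<40)&(b<40)}[col].astype(np.uint8)
    n,l,st,c=cv2.connectedComponentsWithStats(m); i=1+np.argmax(st[1:,4]); x,y,w,h,a=st[i]
    print(f,col,c[i]+[x0,y0],st[i]);return x+x0+w/2-.5,y+y0+h/2-.5
for col,rt,rs in(('r',(220,170,255,210),(240,115,275,150)),('b',(300,190,330,220),(280,165,305,195)),('p',(255,190,280,215),(255,145,280,165))):
    a=cen("pics/top0.png",col,rt);b=cen("pics/scene0.png",col,rs)
    print(col,tri([ray(Ps["top"],*a),ray(Ps["scene"],*b)]), atz(Ps["top"],*a,.105),atz(Ps["scene"],*b,.105))
# black ones top centroids at ~.1
for u,v in((207,161),(207,223),(235,238)): print('blk',atz(Ps["top"],u,v,.105))
# holder corners (top-surface, top crop /4)
for nm,q in(('red foot',[(275,183),(278,323),(220,328)]),('blue foot',[(548,229),(608,245),(566,382),(506,366)])):
    for u,v in q: print(nm,atz(Ps["top"],180+u/4-.375,130+v/4-.375,.0))
for u,v in((231,211),(236,292),(275,270)): print('redjaw z.06',atz(Ps["top"],180+u/4-.375,130+v/4-.375,.06))
for u,v in((395,146),(522,156),(517,232),(387,222)): print('tray rim',atz(Ps["top"],u,v,.055))
im=bot.read_camera("wrist"); cv2.imwrite("pics/w0.png",im[:,:,::-1])
E
```

```text
pics/top0.png r [233.043 190.172] [ 9 14 10 13 93]
pics/scene0.png r [255.6847 133.6937] [ 10  13  14  13 111]
r (array([0.5791, 0.336 , 0.1012]), [np.float64(0.0004862602718027379), np.float64(0.00048626027180287293)]) [0.5784 0.3355 0.105 ] [0.5767 0.331  0.105 ]
pics/top0.png b [317.4444 203.8095] [13  9 10 10 63]
pics/scene0.png b [294.2256 180.8271] [  8   9  15  16 133]
b (array([0.5382, 0.117 , 0.103 ]), [np.float64(8.078643678388018e-05), np.float64(8.078643678392665e-05)]) [0.5382 0.1169 0.105 ] [0.5368 0.1152 0.105 ]
pics/top0.png p [267.5811 203.1081] [ 6  6 13 14 74]
pics/scene0.png p [259.  154.5] [ 3  6  3  8 20]
p (array([0.538 , 0.2524, 0.1033]), [np.float64(0.006913712491684019), np.float64(0.006913712491683996)]) [0.5437 0.2485 0.105 ] [0.531  0.2542 0.105 ]
blk [0.6562 0.4042 0.105 ]
blk [0.4939 0.4047 0.105 ]
blk [0.4534 0.3324 0.105 ]
red foot [0.6288 0.3129 0.    ]
red foot [0.5299 0.3118 0.    ]
red foot [0.5273 0.3524 0.    ]
blue foot [0.592  0.1209 0.    ]
blue foot [0.5797 0.0789 0.    ]
blue foot [0.484  0.1104 0.    ]
blue foot [0.4961 0.1523 0.    ]
redjaw z.06 [0.6031 0.3333 0.06  ]
redjaw z.06 [0.5482 0.3304 0.06  ]
redjaw z.06 [0.5624 0.304  0.06  ]
tray rim [ 0.6937 -0.0962  0.055 ]
tray rim [ 0.6579 -0.4371  0.055 ]
tray rim [ 0.4536 -0.4134  0.055 ]
tray rim [ 0.4874 -0.0682  0.055 ]
```

View pics/w0.png

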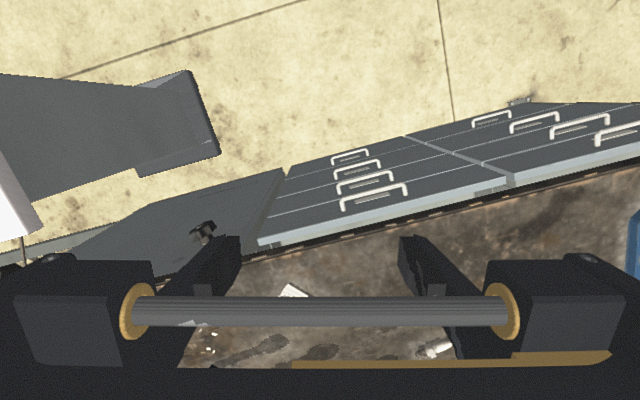

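```bash
python3 -m creep '[[-4,-1.3,0,0,0,-0.03],[-8,-2.6,0,0,0,-0.06],[-12,-3.9,0,0,0,-0.09],[-16,-5.2,0,0,0,-0.12],[-20,-6.5,0,0,0,-0.15],[-24,-7.7,0,0,0,-0.18],[-28,-9,0,0,0,-0.2],[-32,-10.2,0,0,0,-0.22],[-36,-11.5,1,0,0,-0.24],[-40,-12.7,2,0,0,-0.26],[-43.5,-13.8,3,0,0,-0.28],[-46,-14.6,3.5,0,0,-0.28],[-46.9,-14.9,4,0,0,-0.28],[-46.9,-14.9,4,0,0,-0.28],[-46.9,-14.9,4,0,0,-0.28],[-46.9,-14.9,4,0,0,-0.28]]' 1
python3 - <<'E'
from h import *
for n in("wrist","top"):
    im=bot.read_camera(n); cv2.imwrite(f"pics/{n}1.png",im[:,:,::-1])
s=bot.observe();print(s["tcp_pos"],s["ee_rot"],s["time_s"],s["joint_pos"])
E
```

```text
time_s: 2.05
tcp_pos: [0.5762, 0.3378, 0.2243]
ee_rot: [-0.008, 1.0, 0.001, -0.0]
force: [-0.1, -0.2, 0.3]
opening: 0.996
[0.57662905 0.33728292 0.22435324] [-7.97108414e-03  9.99968061e-01  5.81795861e-04  8.21036631e-06] 2.15 [-0.43765253  0.80154596 -0.31301451  1.45894926  0.27964404  0.92441205
  0.75653904]
```

View pics/wrist1.png

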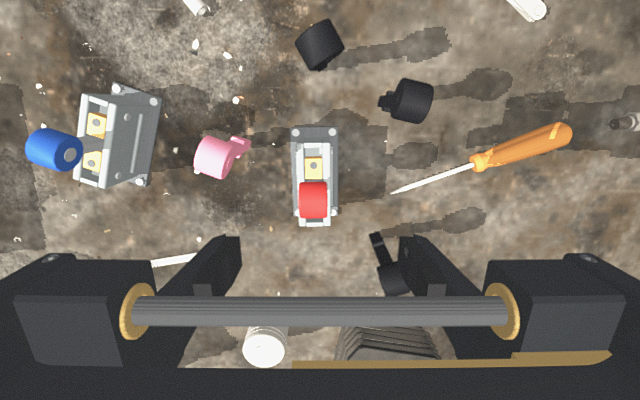

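```bash
python3 - <<'E'
from h import *
np.set_printoptions(precision=4,suppress=True)
P=pose("wrist")
im=cv2.imread("pics/wrist1.png"); a=im[115:235,280:350]
cv2.imwrite("pics/w1c.png",cv2.resize(a,None,fx=5,fy=5,interpolation=cv2.INTER_CUBIC))
i=im.astype(int); m=((i[:,:,2]>130)&(i[:,:,1]<90)&(i[:,:,0]<90)).astype(np.uint8)
n,l,st,c=cv2.connectedComponentsWithStats(m)
for k in range(1,n):
    if st[k,4]>80: print(st[k],c[k])
pts=[(313,201)]
T=pose("top"); S=pose("scene")
rs=[ray(P,313,201)]
print(atz(P,313,201,.105))
t=ray(T,233,190.2);s=ray(S,256,133.7)
print(tri([rs[0],t,s]))
E
```

```text
[300 182  27  16 220] [313.7727 186.05  ]
[0.581  0.3329 0.105 ]
(array([0.5788, 0.3348, 0.1046]), [np.float64(0.002968753096968764), np.float64(0.002220315410063181), np.float64(0.0016272723764614876)])
```

View pics/w1c.png

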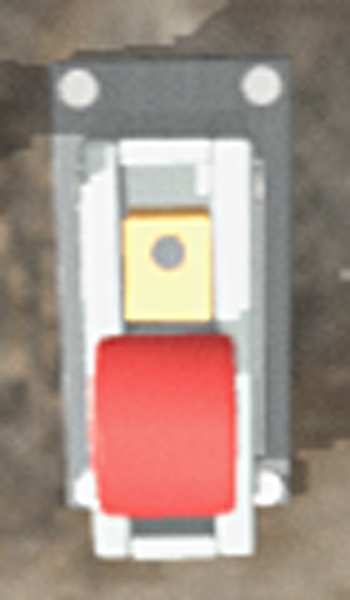

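```bash
python3 - <<'E'
from h import *
np.set_printoptions(precision=4,suppress=True)
P=pose("wrist")
f=lambda u,v,z: atz(P,280+u/5-.4,115+v/5-.4,z)
q=[f(77,88,.006),f(260,86,.006),f(85,488,.006),f(268,487,.006)]
for x in q:print(x)
for a,b in((0,2),(1,3)): d=q[b]-q[a];print(np.arctan2(d[1],d[0]))
d=q[1]-q[0];print('y dir',np.arctan2(-d[0],d[1])); d=q[3]-q[2];print(np.arctan2(-d[0],d[1]))
print('c',np.mean(q,0)); print('knob',f(167,425,.105)); print('holder top',f(116,150,.062),f(235,150,.062), f(130,545,.062),f(215,547,.062))
s=bot.observe(); print(R.from_quat(s["ee_rot"]).as_matrix())
# angle of blue & top foot done earlier
E
```

```text
[0.5314 0.31   0.006 ]
[0.5303 0.3518 0.006 ]
[0.629  0.3112 0.006 ]
[0.628  0.3566 0.006 ]
0.011961202124226388
0.04932913995124552
y dir 0.026593134411407753
0.02142339795599937
c [0.5797 0.3324 0.006 ]
knob [0.5797 0.3329 0.105 ]
holder top [0.5381 0.3218 0.062 ] [0.5377 0.3448 0.062 ] [0.6205 0.3247 0.062 ] [0.6207 0.3426 0.062 ]
[[-0.9999 -0.0159  0.    ]
 [-0.0159  0.9999  0.0012]
 [-0.      0.0012 -1.    ]]
```

```bash
python3 -m creep '[[-0.2,-0.4,2.5,0,0,-0.01],[-0.24,-0.43,5.5,0,0,-0.01],[-0.24,-0.43,8.5,0,0,-0.01],[-0.24,-0.43,10.5,0,0,-0.01],[-0.24,-0.43,11.3,0,0,-0.01],[-0.24,-0.43,11.3,0,0,-0.01],[-0.24,-0.43,11.3,0,0,-0.01]]' 1
python3 - <<'E'
from h import *
im=bot.read_camera("wrist"); cv2.imwrite("pics/wrist2.png",im[:,:,::-1])
s=bot.observe();print(s["tcp_pos"],s["force"])
E
```

```text
time_s: 2.85
tcp_pos: [0.5808, 0.3322, 0.1119]
ee_rot: [-0.012, 1.0, 0.001, 0.001]
force: [0.7, -0.5, -0.3]
opening: 1.002
[0.5810379  0.3321545  0.11227254] [-0.32170093  0.46560589  0.51956895]
```

View pics/wrist2.png

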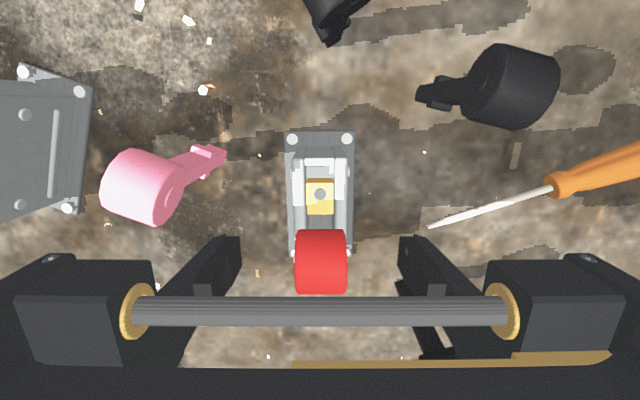

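```bash
python3 - <<'E'
from h import *
P=pose("wrist"); print(atz(P,320.5,262,.105)); print(proj(P,[.5797,.333,.105]))
E
python3 -m creep '[[0,0,0,0,0,0],[0,0,0,0,0,0],[0,0,0,0,0,0],[0,0,0,0,0,0],[0,0,0,0,0,0],[0,0,0,0,0,0],[0,0,0,0,0,0],[0,0,0,0,0,0]]' 0 15
```

```text
[0.57991439 0.33343865 0.105     ]
[319.62733977 261.60146975]
time_s: 3.7
tcp_pos: [0.5803, 0.3313, 0.1107]
ee_rot: [-0.012, 1.0, 0.0, -0.0]
force: [0.1, -0.5, 0.6]
opening: 0.299
```

```bash
python3 -m creep '[[-0.3,0,0,0,0,0],[-0.6,0,0,0,0,0],[-0.9,0,0,0,0,0],[-1.2,0,0,0,0,0],[-1.5,0,0,0,0,0],[-1.5,0,0,0,0,0],[-1.5,0,0,0,0,0]]'
python3 - <<'E'
from h import *
im=bot.read_camera("wrist"); cv2.imwrite("pics/wrist3.png",im[:,:,::-1])
E
python3 -m creep '[[0.3,0,0,0,0,0],[0.6,0,0,0,0,0],[0.9,0,0,0,0,0],[1.2,0,0,0,0,0],[1.5,0,0,0,0,0],[1.8,0,0,0,0,0],[2.1,0,0,0,0,0],[2.4,0,0,0,0,0],[2.7,0,0,0,0,0],[3.0,0,0,0,0,0],[3.0,0,0,0,0,0],[3.0,0,0,0,0,0]]'
python3 - <<'E'
from h import *
for n in ("wrist","scene"):
    im=bot.read_camera(n); cv2.imwrite(f"pics/{n}4.png",im[:,:,::-1])
a=[cv2.imread(f"pics/wrist{k}.png")[120:380,240:400] for k in(3,4)]
cv2.imwrite("pics/c4.png",cv2.resize(np.hstack(a),None,fx=2.2,fy=2.2))
E
```

```text
time_s: 4.4
tcp_pos: [0.5943, 0.3321, 0.1102]
ee_rot: [-0.012, 1.0, 0.0, -0.001]
force: [-4.1, 1.6, -1.3]
opening: 0.27
time_s: 5.65
tcp_pos: [0.5665, 0.3309, 0.1115]
ee_rot: [-0.011, 1.0, 0.0, 0.001]
force: [4.8, -1.1, 4.3]
opening: 0.271
```

View pics/c4.png

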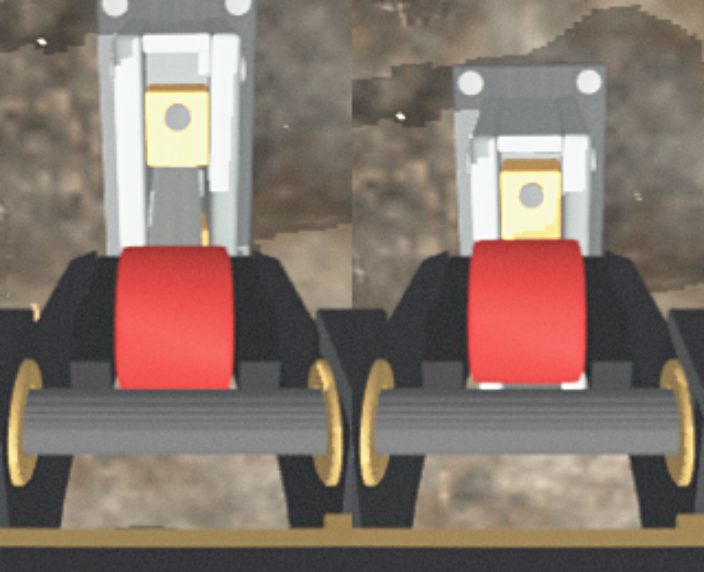

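View pics/scene4.png

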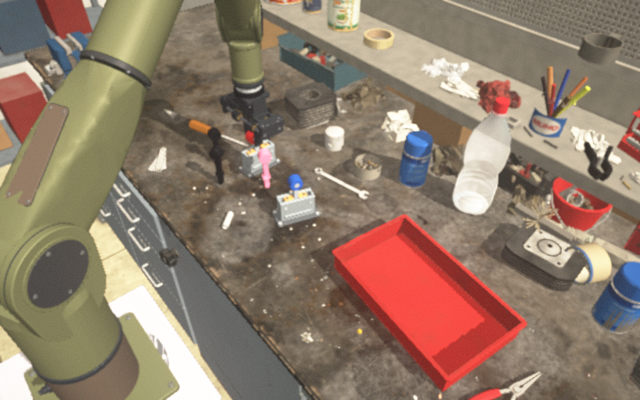

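```bash
python3 -m creep '[[-0.4,0,0,0,0,0],[-0.8,0,0,0,0,0],[-1.2,0,0,0,0,0],[-1.6,0,0,0,0,0],[-2.0,0,0,0,0,0],[-2.4,0,0,0,0,0],[-2.8,0,0,0,0,0],[-3.1,0,0,0,0,0],[-3.2,0,0,0,0,0],[-3.2,0,0,0,0,0]]'
python3 -m creep '[[0.4,0,0,0,0,0],[0.8,0,0,0,0,0],[1.2,0,0,0,0,0],[1.6,0,0,0,0,0],[2.0,0,0,0,0,0],[2.4,0,0,0,0,0],[2.8,0,0,0,0,0],[3.2,0,0,0,0,0],[3.4,0,0,0,0,0],[3.4,0,0,0,0,0],[3.0,0,0,0,0,0],[2.5,0,0,0,0,0],[2.1,0,0,0,0,0],[1.7,0,0,0,0,0],[1.7,0,0,0,0,0],[1.7,0,0,0,0,0]]'
python3 - <<'E'
from h import *
np.set_printoptions(precision=4,suppress=True)
im=bot.read_camera("wrist"); cv2.imwrite(f"pics/wrist5.png",im[:,:,::-1])
cv2.imwrite("pics/c5.png",cv2.resize(im[120:380,240:400,::-1],None,fx=2.2,fy=2.2))
E
```

```text
time_s: 6.75
tcp_pos: [0.5958, 0.3317, 0.1096]
ee_rot: [-0.012, 1.0, -0.0, -0.002]
force: [-4.8, -0.0, -1.8]
opening: 0.271
time_s: 8.35
tcp_pos: [0.5802, 0.3313, 0.1103]
ee_rot: [-0.012, 1.0, 0.0, -0.0]
force: [-1.4, -0.2, -2.5]
opening: 0.27
```

View pics/c5.png

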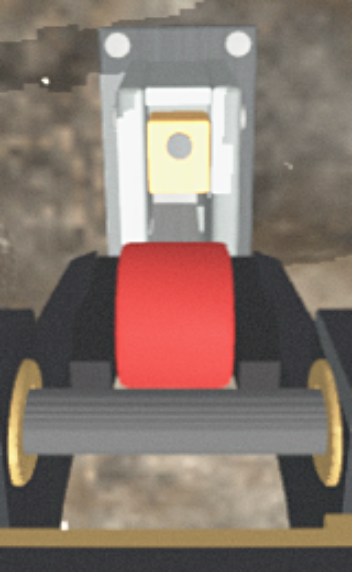

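```bash
python3 -m creep '[[0,0,0,0,0,0],[0,0,-0.4,0,0,0],[0,0,-0.8,0,0,0],[0,0,-1.2,0,0,0],[0,0,-1.6,0,0,0],[0,0,-2.0,0,0,0],[0,0,-2.0,0,0,0]]' 0 25
python3 - <<'E'
from h import *
im=bot.read_camera("wrist"); cv2.imwrite(f"pics/wrist6.png",im[:,:,::-1])
im2=bot.read_camera("scene")[90:200,190:320,::-1]
cv2.imwrite("pics/c6.png",np.hstack([cv2.resize(im[120:380,240:400,::-1],(352,572)),cv2.resize(im2,(440,572))]))
E
```

```text
time_s: 9.1
tcp_pos: [0.5805, 0.3314, 0.1315]
ee_rot: [-0.012, 1.0, 0.0, 0.0]
force: [-1.5, -0.0, -0.3]
opening: 0.27
```

View pics/c6.png

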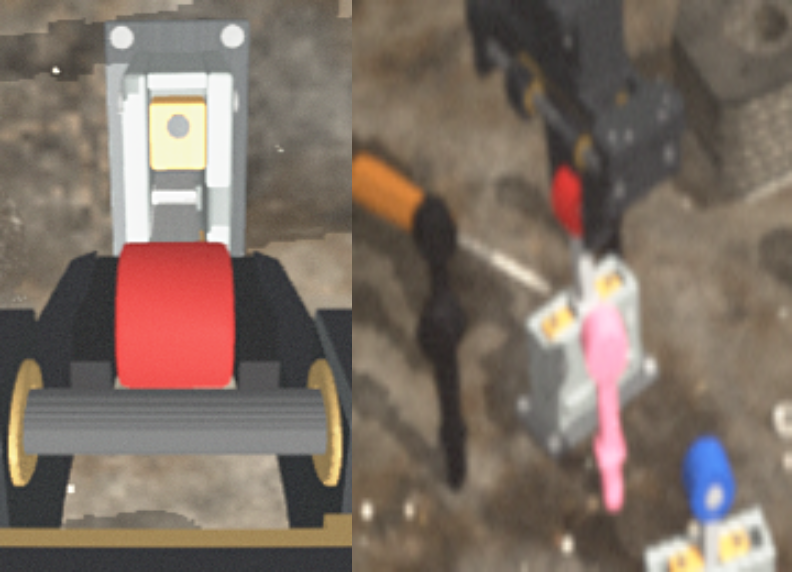

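```bash
python3 -m creep '[[0,0,-1.5,0,0,0],[0,0,-4,0,0,0],[0,0,-7,0,0,0],[0,0,-10,0,0,0],[0,0,-13,0,0,0],[0,0,-16,0,0,0],[0,0,-17,0,0,0],[0,0,-17,0,0,0]]'
python3 - <<'E'
from h import *
im=bot.read_camera("scene"); cv2.imwrite(f"pics/scene7.png",im[:,:,::-1])
E
```

```text
time_s: 10.0
tcp_pos: [0.581, 0.3317, 0.3028]
ee_rot: [-0.011, 1.0, 0.001, 0.002]
force: [-0.2, 0.6, -2.0]
opening: 0.269
```

View pics/scene7.png

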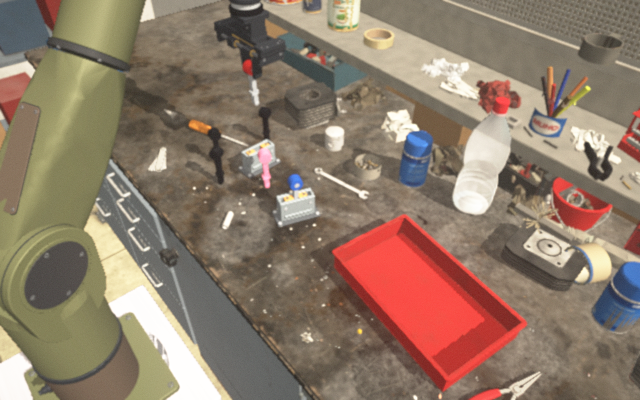

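```bash
python3 -m creep '[[0.3,-2,0,0,0,0],[0.8,-6,0,0,0,0],[1.3,-10,0,0,0,0],[1.8,-14,0,0,0,0],[2.3,-18,0,0,0,0],[2.8,-22,0,0,0,0],[3.3,-26,0,0,0,0],[3.8,-30,0,0,0,0],[4.3,-34,0,0,0,0],[4.8,-38,0,0,0,0],[5.3,-42,0,0,0,0],[5.7,-46,0,0,0,0],[6.0,-50,0,0,0,0],[6.3,-54,0,0,0,0],[6.6,-57,0,0,0,0],[6.6,-58.4,0,0,0,0],[6.6,-58.4,0,0,0,0],[6.6,-58.4,0,0,0,0]]'
python3 - <<'E'
from h import *
im=bot.read_camera("wrist"); im2=bot.read_camera("top")
cv2.imwrite(f"pics/w8.png",im[:,:,::-1]);cv2.imwrite(f"pics/t8.png",im2[:,:,::-1])
E
```

```text
time_s: 11.85
tcp_pos: [0.5281, -0.2518, 0.2999]
ee_rot: [-0.013, 1.0, 0.001, -0.0]
force: [-0.8, -0.0, -2.0]
opening: 0.27
```

View pics/w8.png

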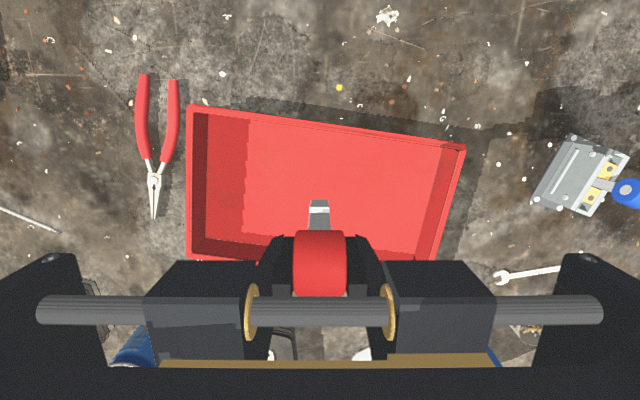

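View pics/t8.png

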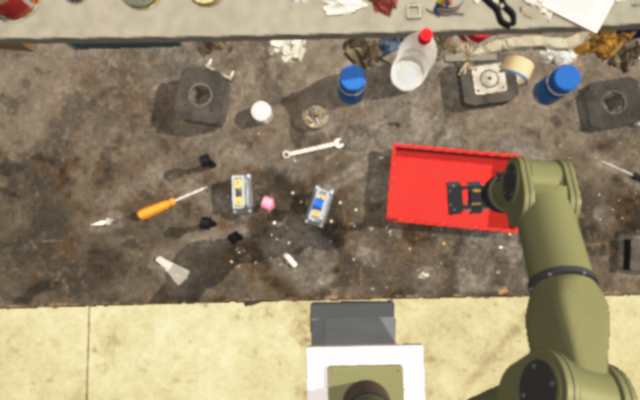

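```bash
python3 -m creep '[[0,0,2,0,0,0],[0,0,5,0,0,0],[0,0,8,0,0,0],[0,0,11,0,0,0],[0,0,14,0,0,0],[0,0,16.5,0,0,0],[0,0,18,0,0,0],[0,0,18.5,0,0,0],[0,0,18.5,0,0,0]]'
python3 -m creep '[[0,0,0,0,0,0],[-0.2,0,0.3,0,0,0],[-0.5,0,0.5,0,0,0],[-0.9,0,0.6,0,0,0],[-1.3,0,0.7,0,0,0],[-1.7,0,0.8,0,0,0],[-1.7,0,0.8,0,0,0]]' 0 6
python3 - <<'E'
from h import *
im=bot.read_camera("wrist"); im2=bot.read_camera("scene")
cv2.imwrite(f"pics/w9.png",im[:,:,::-1]);cv2.imwrite(f"pics/s9.png",cv2.resize(im2[150:400,300:560,::-1],None,fx=2.3,fy=2.3))
E
```

```text
time_s: 12.85
tcp_pos: [0.5283, -0.2526, 0.1155]
ee_rot: [-0.013, 1.0, 0.001, -0.0]
force: [0.6, 0.3, -1.6]
opening: 0.275
time_s: 13.55
tcp_pos: [0.5467, -0.2538, 0.1085]
ee_rot: [-0.012, 1.0, -0.0, 0.002]
force: [0.3, -0.3, 4.5]
opening: 0.273
```

View pics/s9.png

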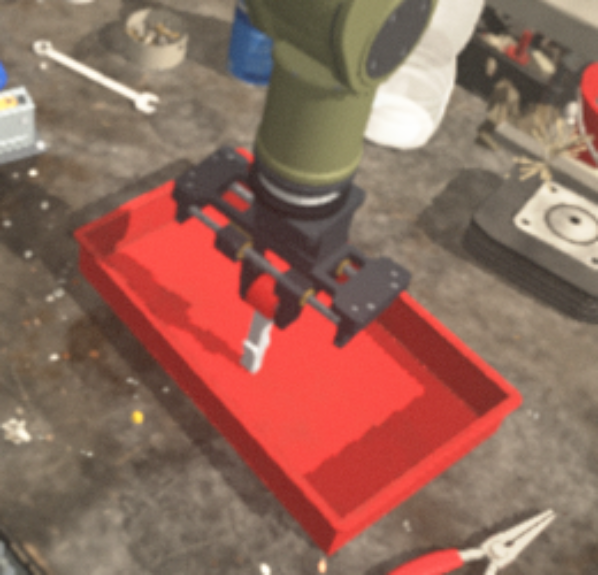

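```bash
python3 -m creep '[[-0.7,0,0.15,0,0,0],[-1.55,0,0.4,0,0,0],[-2.3,0,0.7,0,0,0],[-3.1,0,1.1,0,0,0],[-3.6,0,1.4,0,0,0],[-4.1,0,1.8,0,0,0],[-4.6,0,2.2,0,0,0],[-5.0,0,2.65,0,0,0],[-5.0,0,2.65,0,0,0]]'
python3 -m creep '[[-0.45,0,0.45,0,0,0],[-0.85,0,0.9,0,0,0],[-1.2,0,1.4,0,0,0],[-1.5,0,1.95,0,0,0],[-1.5,0,1.95,0,0,0]]'
python3 - <<'E'
from h import *
im=bot.read_camera("wrist"); im2=bot.read_camera("scene")
cv2.imwrite(f"pics/w10.png",im[:,:,::-1]);cv2.imwrite(f"pics/s10.png",cv2.resize(im2[150:400,300:560,::-1],None,fx=2.3,fy=2.3))
E
```

```text
time_s: 14.55
tcp_pos: [0.5986, -0.2522, 0.0821]
ee_rot: [-0.012, 1.0, -0.0, 0.004]
force: [2.9, -0.2, 3.1]
opening: 0.27
time_s: 15.05
tcp_pos: [0.6087, -0.2518, 0.0599]
ee_rot: [-0.012, 1.0, 0.0, -0.002]
force: [0.8, -0.7, -1.2]
opening: 0.276
```

View pics/s10.png

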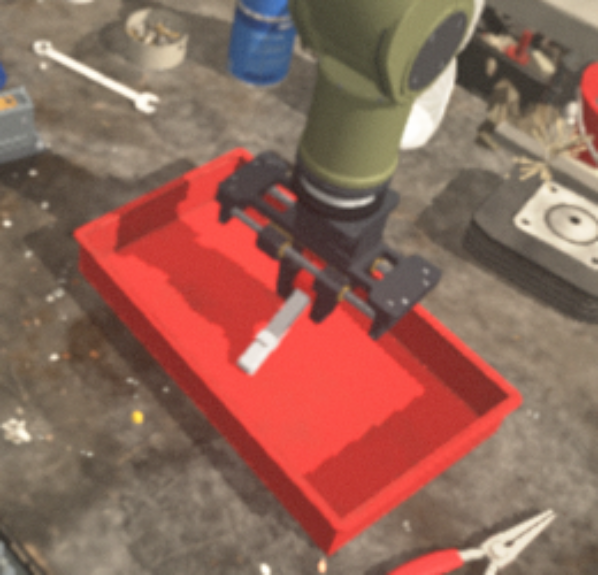

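View pics/w10.png

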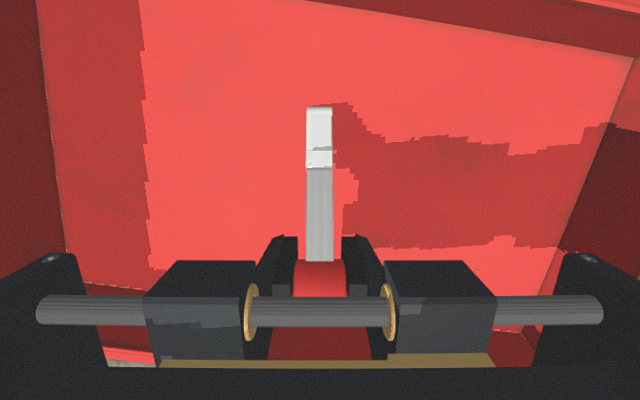

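```bash
python3 -m creep '[[-0.3,0,0.7,0,0,0],[-0.5,0,1.4,0,0,0],[-0.5,0,1.4,0,0,0]]'
python3 -m creep '[[0,0,0,0,0,0],[0,0,0,0,0,0],[0,0,0,0,0,0],[0,0,0,0,0,0],[0,0,0,0,0,0],[0,0,0,0,0,0],[0,0,-1.5,0,0,0],[0,0,-4,0,0,0],[0,0,-8,0,0,0],[0,0,-12,0,0,0],[0,0,-16,0,0,0],[0,0,-20,0,0,0],[0,0,-20,0,0,0]]' 0.8
python3 - <<'E'
from h import *
im=bot.read_camera("wrist"); im2=bot.read_camera("scene")
cv2.imwrite(f"pics/w11.png",im[:,:,::-1]);cv2.imwrite(f"pics/s11.png",im2[:,:,::-1])
E
```

```text
time_s: 15.45
tcp_pos: [0.6147, -0.2518, 0.0465]
ee_rot: [-0.012, 1.0, 0.0, -0.001]
force: [-0.2, 0.3, -0.1]
opening: 0.269
time_s: 16.75
tcp_pos: [0.6183, -0.2528, 0.2554]
ee_rot: [-0.011, 1.0, -0.002, 0.006]
force: [1.2, 0.0, 0.7]
opening: 0.802
```

View pics/s11.png

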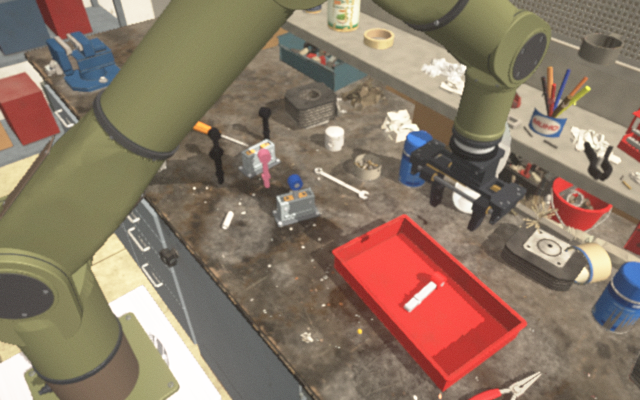

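View pics/w11.png

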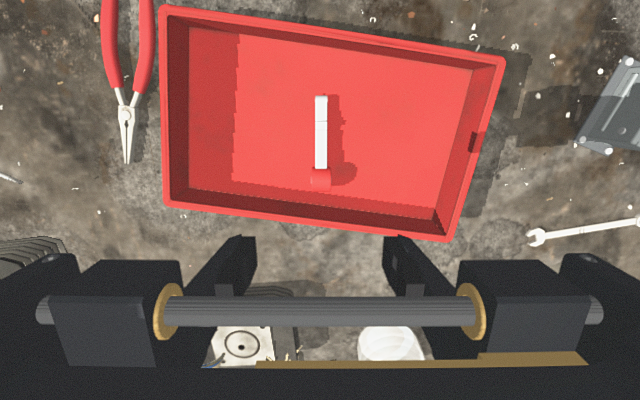

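```bash
python3 -m creep '[[0,0,0,0,0,0],[0,0,0,0,0,0],[0,0,0,0,0,0],[0,0,0,0,0,0],[0,0,0,0,0,0]]'
python3 - <<'E'
from h import *
T=pose("top"); a=bot.read_camera("wrist"); P=pose("wrist"); print(atz(P,320.5,178,.019))
i=bot.read_camera("top")[190:220,300:330].astype(int); m=(i[:,:,2]>110)&(i[:,:,0]<90)&(i[:,:,2]-i[:,:,0]>60)
y,x=np.nonzero(m); print('blue',x.mean()+300,y.mean()+190)
b=cv2.imread("pics/w11.png")[:,:,::-1]; print('diff in tray',np.abs(a[80:200,290:350].astype(int)-b[80:200,290:350]).mean())
bot.close_job()
E
```

```text
time_s: 17.35
tcp_pos: [0.6148, -0.252, 0.2472]
ee_rot: [-0.012, 1.0, 0.0, -0.0]
force: [0.3, 0.1, -0.2]
opening: 0.798
[ 0.62531628 -0.24923305  0.019     ]
blue 317.8076923076923 203.75641025641025
diff in tray 12.567638888888888
the job is handed in; nothing more can be done
```

I freed the red key, put it in the red tray and handed the job in at about 17.5 s of the 51 s allowed.

- **Rocking:** I gripped the red knob at about (0.580, 0.333, 0.105) and rocked it twice each way along the jaws, with commanded swings of 15 mm and then 17 mm. In the wrist picture the near jaw had moved back by about 5–6 mm. The far jaw was hidden, so I inferred it was back from the equal swing to its side. The key then came straight out with no noticeable resistance.
- **Placing:** I carried the key over the blue key at a safe height, laid it down by tilting it about its toe on the tray floor, released it and backed away. The last pictures show it lying inside the tray. Its knob is at about (0.625, -0.249), roughly 50 mm from the tray centre in x, within the 100 mm limit.
- **Blue key:** Its knob is at pixel (317.8, 203.8) in the top picture, against (317.4, 203.8) at the start, so it did not move.
- **Inconclusive check:** My check that the key was at rest compared two wrist pictures and gave a mean difference of 12.6. The arm was still settling by about 8 mm between them, so this neither confirms nor rules out movement of the key. The force reading at the end was near zero, with the gripper about 0.2 m above the key.

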